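# Get the spice mortar out from behind the jars

## Robot

A 6-joint arm with a two-finger parallel gripper is mounted at the origin on the work surface. World frame = base frame: x ahead of the robot, y to its left, z up, the work surface at z = 0. Lengths are in m, angles in degrees, forces in N, time in s.
With the tool pointing down it reaches from about 0.25 to 0.8 m from the base axis. Payload 3.9 kg.
Tool frame: the origin (TCP) lies midway between the tips of the shut fingers; the grasp point (between the pads) lies 19 mm behind it; z points along the fingers, y is the direction in which the jaws open and shut (so a half turn about z gives the same grasp; the last joint's range is limited). The gripper opens to 85 mm and grips with 20 to 120 N. Pads are 22 mm wide; open, the fingers measure 114 mm over their backs; the gripper's body (76 mm by 85 mm) begins 54 mm behind the grasp point. The pads swing forward as they close: fully open they stand 13 mm farther back than shut.
Start: joints at [66.921, 14.897, -7.913, 67.191, 0, 90], TCP at [0.206, 0.483, 0.231] pointing down, gripper open.
Joint ranges: [-159.42, 159.42], [-47.68, 98.78], [-73.54, 78.23], [-108.79, 121.32], [-90, 84.71], [-180, 180]. Speed limits (degrees/s): [147.25, 147.25, 180, 180, 180, 180].

## Interface

Orientations are given as [roll, pitch, yaw] about the fixed x, y, z axes, in that order (R = Rz(yaw) Ry(pitch) Rx(roll)).
In Python, from rig import arm, command_gripper, telemetry, vision gives the robot as it stands. Calls block until the motion is done:
- arm.move_ptp(position, orientation): joint-space move of the TCP to a pose.
- arm.move_linear(position, frame=None, feed=0.15, threshold=None): straight line of the TCP; frame=None keeps the orientation; feed is the mean speed in m/s. With threshold (N) it stops when the force on the tool has changed by that much, and returns True; else False.
- arm.goto_joints(angles): joint-space move.
- command_gripper(opening, squeeze=None): finger opening in m; squeeze is the grip in N (None keeps the last); returns when the fingers have stopped.
- arm.pause(seconds).
- arm.solve_ik(position, orientation): joint angles nearest the present ones, or None.
- telemetry.state(): the state.
- vision.get_image(name): name is "side" or "top"; returns the picture (420x560x3 uint8, blue, green, red); there is no depth.
- vision.calibration(name): a dict with "camera_matrix" (3x3 intrinsics, pixels), "rvec" (rotation vector, rad) and "tvec" (3), from world to camera coordinates, as OpenCV has them. Camera axes: x right, y down, z forward; pixel columns grow to the right and rows downward; lengths in m; the calibration is good to about 2 mm. A picture is of the moment at which its call begins. calibration takes no time and is no camera call.
A pose or a line that the arm cannot do raises arm.PlanningError and nothing moves.
- arm.job_done(): hands the job in, once; it reports no verdict.
The state is a dict: "clock": time; "qpos": joint angles; "joint_velocities": joint speeds; "tau": joint torques, N m; "ee_pos": TCP position; "tcp_rot": TCP orientation; "wrist_force": force on the tool from outside, world axes, zero at the start; "wrist_torque": the same for the moment, N m; "opening": finger opening in m.
Only numpy, scipy, OpenCV 4.12 (cv2) and the standard library are available. Lean on these libraries where they do the work, as an engineer would, in place of code of your own. Each camera call takes 0.05 s, during which the arm holds its last target. There are 200 camera calls.

## Task

I need the little stone mortar from the back of the condiment tray: first stand the screw-top jar and the pepper mill aside on the wooden board, and only then lift the mortar out and set it in the middle of the round cork mat. Stand the pestle from the turquoise plate in the mortar, and put the jar and the mill back on the tray, each upright where it stood at the start. Set everything down gently without dropping or toppling it, and do not disturb the salt pot and the spice tin on the tray.

Things in the scene. Friction and masses are not known exactly. Their poses are not given: they have to be found in the camera images.
- jar_mid (a point): Screw-top glass jar, 120 mm tall, round, body 60 mm across, loose (about 0.3 kg); its top 24 mm is a flat steel lid 58 mm across, the place to grip it. Stands at the front of the tray (robot side), to the left or right. The point is on its axis half-way up, 60 mm above its underside; z points up out of the lid.
- mill_mid (a point): Wooden pepper mill, 165 mm tall, round, waisted, foot 52 mm across, loose (about 0.26 kg); its head is a wooden cylinder 40 mm across from 119 to 149 mm above the underside, the place to grip it, with a tapering crown and a small steel nut on top. Stands at the front of the tray beside the jar, about 84 mm away. The point is on its axis half-way up, 82.5 mm above its underside; z points up.
- mortar_mid (a point): Small grey stone mortar, 52 mm tall, round, loose (about 0.38 kg); upper half a cylinder 64 mm across (from 26 to 52 mm up), foot 50 mm across. Bowl open upwards, 48 mm across at the rim, narrowing to about 34 mm at its flat floor, 14 mm above the underside. Stands behind and midway between the jar and the mill, only about 10 mm from each. The point is on its axis half-way up, 26 mm above its underside; z points up.
- pestle_mid (a point): Grey stone pestle standing upright on its head on the turquoise plate, 106 mm tall, loose (about 0.1 kg): head 26 mm across below 22 mm, plain round shaft 18 mm across from 40 to 100 mm above the underside, the place to grip it. The point is on its axis half-way up, 53 mm above its underside; z points from head to shaft end.
- tray: Dark wooden condiment tray, fixed, 160 mm (its x) by 270 mm (its y), with a floor 8 mm and a lip 16 mm above the counter. Origin: centre of its underside, on the counter. The jar and the mill stand on it about 30 mm towards its -x side (the robot's side) and 42 mm either way along its y; the mortar about 30 mm towards +x, at the middle.
- board: Pale wooden chopping board lying flat on the counter, fixed, 260 mm (its x) by 160 mm (its y), 18 mm thick. Origin: centre of its underside. Here the jar and the mill are stood aside.
- mat: Round cork mat lying flat on the counter, fixed, 120 mm across, 5 mm thick. Origin: centre of its underside. Here the mortar goes, in the middle.
- plate: Turquoise ceramic plate, fixed, 170 mm across, rim 18 mm high. Origin: centre of its underside. The pestle stands on its flat middle.
- salt_mid (a point): White lidded ceramic salt pot, round, 46 mm across, 58 mm tall, loose; stands on the tray to one side of the mortar, about 100 mm from its axis. Not to be disturbed. The point is on its axis, 29 mm above its underside.
- tin_mid (a point): Steel spice tin, round, 46 mm across, 58 mm tall, loose; stands on the tray at the other side of the mortar, about 100 mm from its axis. Not to be disturbed. The point is on its axis, 29 mm above its underside.
There are look-alikes about, which are no part of the job. Of the things that look like the part that bears pestle_mid, the smallest one is meant.

How it is judged (in metres and radians):
On the way, in this order (a step that is already met when the one before it is completed fails the run):
1. the jar and the mill both stand on the board while the mortar is still in its place on the tray (x of jar_mid in the frame of board between -0.125 and 0.125 m and y of jar_mid in the frame of board between -0.075 and 0.075 m and z of jar_mid in the frame of board between 0.072 and 0.084 m and linear speed of each of jar, mill below 0.03 m/s and angle between each of jar_mid, mill_mid's own z axis and vertical below 0.1 rad and x of mill_mid in the frame of board between -0.125 and 0.125 m and y of mill_mid in the frame of board between -0.075 and 0.075 m and z of mill_mid in the frame of board between 0.0945 and 0.1065 m and distance of mortar_mid from where it was at the start of the episode below 0.02 m), for 0.2 s.
2. the mortar stands in the middle of the cork mat (horizontal distance between mortar_mid and mat below 0.015 m and height (world z) of mortar_mid below 0.037 m and linear speed of mortar below 0.03 m/s and angle between mortar_mid's own z axis and vertical below 0.1 rad), for 0.2 s.
At the end, for the whole second after the job is handed in: Mortar upright within 15 mm of the mat's centre; pestle head down in its bowl, tilt under 0.6 rad; jar and mill upright on the tray within 15 mm of their starts; salt pot and tin upright within 20 mm of theirs; all released and at rest (all of step 2 and horizontal distance between pestle_mid and mortar_mid below 0.03 m and angle between pestle_mid's own z axis and vertical below 0.6 rad and z of pestle_mid in the frame of mortar_mid below 0.06 m and linear speed of each of pestle, jar, mill, salt, tin below 0.03 m/s and distance of each of jar_mid, mill_mid from where it was at the start of the episode below 0.015 m and angle between each of jar_mid, mill_mid, salt_mid, tin_mid's own z axis and vertical below 0.1 rad and distance of each of salt_mid, tin_mid from where it was at the start of the episode below 0.02 m); the robot touches nothing.
It fails at once if the jar, mill, mortar or pestle is dropped from more than about 30 mm or knocked flying (faster than 0.8 m/s while not held) ((linear speed of jar above 0.8 m/s and contact force between jar and the fingers below 0.05 N) or (linear speed of mill above 0.8 m/s and contact force between mill and the fingers below 0.05 N) or (linear speed of mortar above 0.8 m/s and contact force between mortar and the fingers below 0.05 N) or (linear speed of pestle above 0.8 m/s and contact force between pestle and the fingers below 0.05 N)).
It fails at once if the jar, mill, mortar or pestle topples (tilts over 0.8 rad) (angle between any of jar_mid, mill_mid, mortar_mid, pestle_mid's own z axis and vertical above 0.8 rad).
It fails at once if the salt pot or the spice tin is pushed over 30 mm away or toppled (distance of any of salt_mid, tin_mid from where it was at the start of the episode above 0.03 m or angle between any of salt_mid, tin_mid's own z axis and vertical above 0.5 rad).
It also fails if it takes over 128 s, if anything falls off the work surface, if the arm or the gripper's body presses on something with over 40 N, if the wrist force passes 120 N, or if a joint passes its speed limit or range.

## Working session

There is one attempt and no reset: what is moved stays moved. The work goes in short steps, each a Python script; the robot and the scene stay as the last script left them, time stands still between calls to the robot, and variables do not carry over. Pictures are saved under pics/ and viewed, about 12 in all and at most 16, crops included, and the job is handed in when it is done.

```bash
mkdir -p pics; ls
python3 - <<'E'
from rig import arm, command_gripper, telemetry, vision
import cv2
for n in("side","top"):
    cv2.imwrite(f"pics/{n}0.png",vision.get_image(n)); c=vision.calibration(n)
    R=cv2.Rodrigues(c["rvec"])[0]; print(n,c["camera_matrix"],(-R.T@c["tvec"].reshape(3)).round(3),R[2].round(3))
print(telemetry.state())
E
```

```text
pics
side [[519.43428763   0.         279.47389957]
 [  0.         519.43428763 210.2282928 ]
 [  0.           0.           1.        ]] [ 0.169 -0.576  0.937] [ 0.344  0.539 -0.769]
top [[404.56152067   0.         286.00939838]
 [  0.         404.56152067 211.85266976]
 [  0.           0.           1.        ]] [0.371 0.036 1.069] [ 0.164  0.001 -0.986]
{'clock': 0.1, 'qpos': array([ 6.69215509e+01,  1.49323621e+01, -7.97826592e+00,  6.71917069e+01,
       -8.11632785e-04,  9.00013334e+01]), 'joint_velocities': array([-0.06602121, -0.1219862 ,  0.21320913, -0.0230394 ,  0.00291807,
        0.09727842]), 'tau': array([ 1.15127459e-04, -4.06508195e+01,  2.54526830e+01,  1.00727112e-02,
       -8.23118512e-06, -1.72627813e-05]), 'ee_pos': array([0.20555531, 0.48240883, 0.23054523]), 'tcp_rot': array([-1.79897665e+02,  8.14012980e-04,  1.56920219e+02]), 'wrist_force': array([-0.72688768, -0.79183235, -0.04210179]), 'wrist_torque': array([-0.06222465, -0.00786936, -0.02572395]), 'opening': 0.08539916666449236}
```

View pics/side0.png

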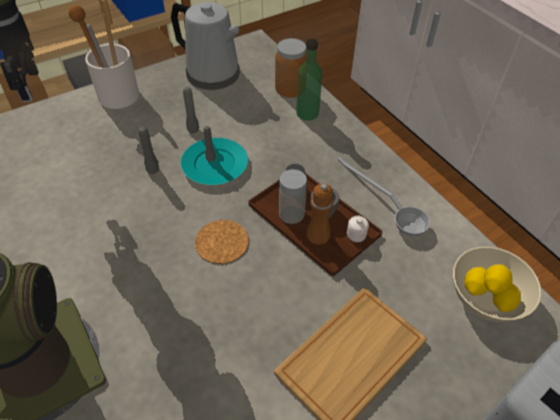

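View pics/top0.png

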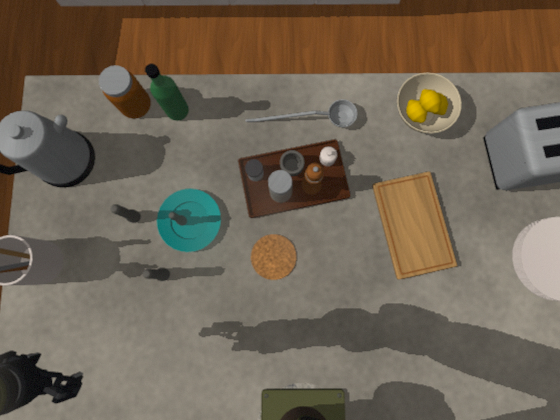

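The side view shows the jar (292,195), the mill (320,215), the mortar behind them (323,200), the salt pot (357,229), the mat (222,242), the board (350,355) and the plate (215,162). There are three pestle-like things: (209,145) on the plate, and (190,110) and (148,150) on the counter. In the top view they are at (180,217), (126,213) and (157,273). I'll enlarge both areas and measure.

```bash
cat > h.py <<'E'
from rig import arm, command_gripper, telemetry, vision
import cv2, numpy as np
CAL={n:vision.calibration(n) for n in("side","top")}
def ray(n,px):
    c=CAL[n];R=cv2.Rodrigues(c["rvec"])[0];o=-R.T@np.ravel(c["tvec"])
    return o,R.T@np.linalg.inv(c["camera_matrix"])@np.array([px[0],px[1],1.])
def onz(n,px,z):
    o,d=ray(n,px);return (o+d*(z-o[2])/d[2])[:2]
def proj(n,p):
    c=CAL[n];return cv2.projectPoints(np.float64(p).reshape(-1,3),c["rvec"],c["tvec"],c["camera_matrix"],None)[0].reshape(-1,2)
def mask(im,lo,hi):
    m=cv2.inRange(cv2.cvtColor(im,cv2.COLOR_BGR2HSV),np.array(lo),np.array(hi))
    return cv2.morphologyEx(m,cv2.MORPH_OPEN,np.ones((3,3)))
def big(m,box=None):
    if box: k=np.zeros_like(m);x0,y0,x1,y1=box;k[y0:y1,x0:x1]=1;m=m*k
    return max(cv2.findContours(m,cv2.RETR_EXTERNAL,cv2.CHAIN_APPROX_NONE)[0],key=cv2.contourArea)
def toplane(n,c,z): return np.array([onz(n,p,z) for p in c.reshape(-1,2)],np.float32)
E
python3 - <<'E'
from h import *
t=cv2.imread("pics/top0.png");s=cv2.imread("pics/side0.png")
a=cv2.resize(t[130:290,90:370],None,fx=2.8,fy=2.8,interpolation=cv2.INTER_CUBIC)
cv2.imwrite("pics/topcrop.png",a[:600,:800])
cv2.imwrite("pics/sidecrop.png",cv2.resize(s[75:275,125:390],None,fx=3,fy=3,interpolation=cv2.INTER_CUBIC))
for n,im,bm,bt,bp,bb in(("top",t,(240,225,310,290),(235,135,355,220),(150,180,230,260),(365,165,465,285)),("side",s,(185,215,260,270),(240,170,390,280),(170,130,260,190),(265,285,435,420))):
    c=big(mask(im,(5,90,80),(25,255,255)),bm);p=toplane(n,c,.005);e=cv2.minEnclosingCircle(p);print(n,"mat",cv2.fitEllipse(p))
    c=big(mask(im,(80,100,80),(100,255,255)),bp);p=toplane(n,c,.018);print("plate",cv2.minEnclosingCircle(p))
    c=big(mask(im,(8,70,90),(25,255,255)),bb);p=toplane(n,c,.018);print("board",cv2.minAreaRect(p))
    c=big(mask(im,(0,80,0),(20,255,110)),bt);p=toplane(n,c,.016);print("tray",cv2.minAreaRect(p))
E
```

```text
top mat ((0.4304848909378052, 0.07116001099348068), (0.11716686934232712, 0.11796005070209503), 134.90875244140625)
plate ((0.5272437930107117, 0.2928822338581085), 0.08407435566186905)
board ((0.5124822854995728, -0.2966790199279785), (0.260360449552536, 0.16333845257759094), 12.295236587524414)
tray ((0.6390738487243652, 0.01677343249320984), (0.16657821834087372, 0.2746070921421051), 11.362835884094238)
side mat ((0.4297327399253845, 0.07009144872426987), (0.11766251921653748, 0.119413822889328), 164.6409912109375)
plate ((0.5266603827476501, 0.2936580777168274), 0.08442787081003189)
board ((0.5102246403694153, -0.299739807844162), (0.2637234628200531, 0.16182294487953186), 12.120403289794922)
tray ((0.6364812850952148, 0.013054803013801575), (0.17077940702438354, 0.2789557874202728), 11.406697273254395)
```

View pics/topcrop.png

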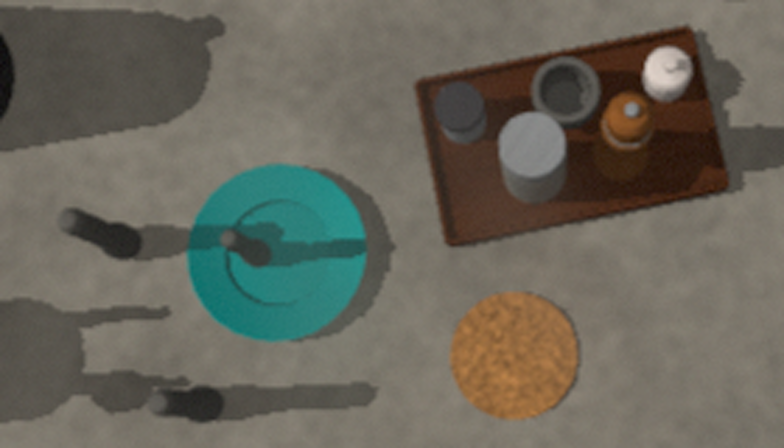

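View pics/sidecrop.png

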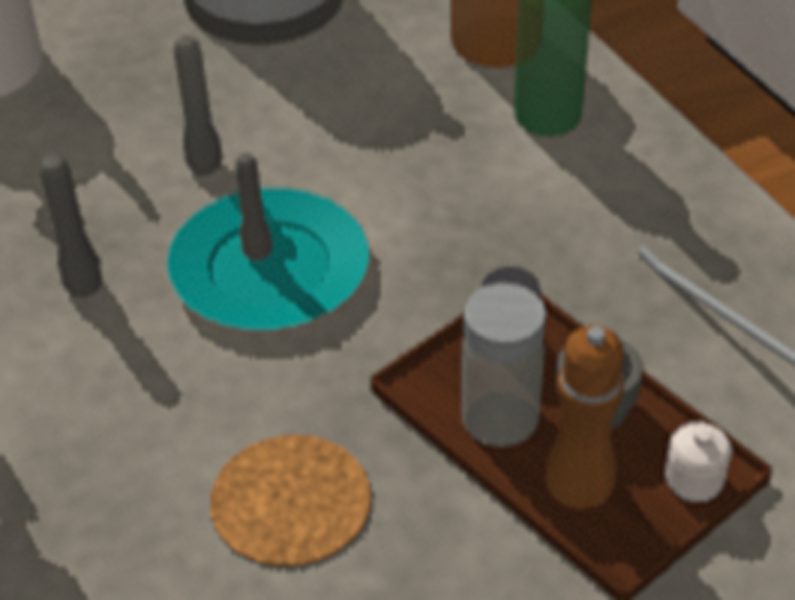

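The pestle on the plate is the shortest of the three (about 35 px long in the side view, against 45 or more for the two darker ones on the counter) and it stands on the turquoise plate, so it is the one meant. In the crops, the jar lid, mill nut, mortar rim, tin, salt pot and pestle end can all be located. Next I'll convert these to positions.

```bash
cat >> h.py <<'E'
def tri(pt,ps):
    P=[]
    for n in("top","side"):
        c=CAL[n];P.append(c["camera_matrix"]@np.c_[cv2.Rodrigues(c["rvec"])[0],np.ravel(c["tvec"])])
    X=cv2.triangulatePoints(P[0],P[1],np.float64(pt).reshape(2,1),np.float64(ps).reshape(2,1)).ravel();return X[:3]/X[3]
E
python3 - <<'E'
from h import *
T=lambda x,y:np.array([90+(x+.5)/2.8-.5,130+(y+.5)/2.8-.5]); S=lambda x,y:np.array([125+(x+.5)/3-.5,75+(y+.5)/3-.5])
for k,t,s,z in(("jar lid",T(532,145),S(504,313),.128),("mill nut",T(631,109),S(597,335),.173),("pestle end",T(230,238),S(247,158),.112),("salt top",T(670,66),S(699,438),.066)):
    print(k,tri(t,s).round(4),"top@z",onz("top",t,z).round(4),"side@z",onz("side",s,z).round(4))
print("mortar",onz("top",T(566,92),.060).round(4)); print("tin",onz("top",T(461,104),.066).round(4))
for k,t,s in(("left tall",T(70,218),S(188,43)),("right tall",T(160,402),S(54,160))): print(k,tri(t,s).round(4))
print("pestle head base side",onz("side",S(257,257),.006).round(4))
th=np.radians(11.4);R=np.array([[np.cos(th),-np.sin(th)],[np.sin(th),np.cos(th)]])
for o in((-.03,.042),(-.03,-.042),(.03,0)): print("expected",(np.array([.638,.015])+R@o).round(4))
print([arm.solve_ik([.617,-.032,z],[180,0,101.4]).round(1) for z in(.12,.26)])
E
```

```text
jar lid [0.602  0.0518 0.1262] top@z [0.6015 0.0518] side@z [0.6011 0.0504]
mill nut [ 0.6216 -0.0302  0.1685] top@z [ 0.6202 -0.0298] side@z [ 0.619  -0.0334]
pestle end [0.5259 0.3102 0.1122] top@z [0.5249 0.3106] side@z [0.5266 0.3103]
salt top [ 0.6912 -0.0744  0.0605] top@z [ 0.6906 -0.0742] side@z [ 0.6872 -0.0774]
mortar [0.6681 0.0215]
tin [0.6554 0.1177]
left tall [0.5391 0.4385 0.1354]
right tall [0.3868 0.3531 0.1413]
pestle head base side [0.5232 0.3077]
expected [0.6003 0.0502]
expected [ 0.6169 -0.0321]
expected [0.6674 0.0209]
[array([-3. , 27.5, -5.7, 56.9,  0. , 75.6]), array([-3. , 23.8,  9.6, 75.8,  0. , 75.6])]
```

All the points agree to within 3 mm with the tray layout, so I'll start with the mill.

```bash
cat >> h.py <<'E'
JAR=np.array([.601,.051]);MILL=np.array([.618,-.0315]);MORT=np.array([.6675,.021]);PEST=np.array([.5255,.310]);MAT=np.array([.430,.0705])
BO=np.array([.5113,-.298]);bx=np.array([np.cos(np.radians(12.2)),np.sin(np.radians(12.2))])
BMILL=BO+.06*bx;BJAR=BO-.06*bx;YAW=101.4
def st(s=""):
    q=telemetry.state();print(s,"t %.1f"%q["clock"],q["ee_pos"].round(4),"open %.4f"%q["opening"],"F",q["wrist_force"].round(1))
def lin(xy,z,feed=.15,th=None): return arm.move_linear([xy[0],xy[1],z],feed=feed,threshold=th)
def pick(xy,zg,N,up=.11,yaw=YAW,zhi=.26,opening=.085):
    """zg: grasp point height"""
    command_gripper(opening);arm.move_ptp([xy[0],xy[1],zhi],[180,0,yaw])
    lin(xy,zg+.02-.019,.2);lin(xy,zg-.019,.06);st("at")
    command_gripper(0,N);st("gripped");lin(xy,zg-.019+.02,.05);lin(xy,zg-.019+up,.15);st("lifted")
def place(xy,zg,travel,op=.085,zhi=.26):
    lin(xy,travel,.2);lin(xy,zg-.019+.012,.15);st("above")
    hit=lin(xy,zg-.019-.004,.02,3.);st("down hit=%s"%hit)
    command_gripper(op);st("open");lin(xy,zg-.019+.02,.06);lin(xy,zhi,.2)
def snap(f):
    for n in("side","top"): cv2.imwrite(f"pics/{n}_{f}.png",vision.get_image(n))
E
python3 - <<'E'
from h import *
pick(MILL,.008+.134,40)
snap("mill")
a,b=[cv2.imread(f"pics/{n}_mill.png") for n in("side","top")]
cv2.imwrite("pics/v1.png",np.hstack([a[100:300,200:420],b[60:260,200:420]]).repeat(1,0))
E
```

```text
at t 3.9 [ 0.6176 -0.0315  0.1226] open 0.0851 F [0.1 0.9 0.2]
gripped t 4.4 [ 0.6187 -0.0314  0.1236] open 0.0393 F [ 1.4 -0.7  1.8]
lifted t 5.7 [ 0.6174 -0.0315  0.232 ] open 0.0390 F [ 0.1 -0.3 -3.5]
```

View pics/v1.png

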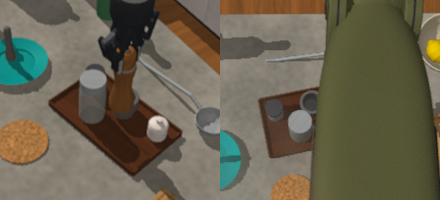

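The mill is held upright (opening 39 mm, about 3 N of load). Next I'll put it on the board and fetch the jar.

Run:
```python
from h import *
place(BMILL,.018+.134,.232)
pick(JAR,.008+.106,40)
place(BJAR,.018+.106,.208)
arm.move_ptp([.35,.1,.3],[180,0,YAW])
snap("b")
a,b=[cv2.imread(f"pics/{n}_b.png") for n in("side","top")]
cv2.imwrite("pics/v2.png",np.hstack([cv2.resize(a[160:420,180:440],(400,400)),cv2.resize(b[110:290,240:420+60],(400,300)) if 0 else cv2.resize(b[110:290,235:415+60],(400,400))]))
st()
```

```text
above t 8.0 [ 0.5706 -0.2852  0.1458] open 0.0391 F [ 0.1 -0.4 -2.3]
down hit=True t 8.5 [ 0.57   -0.2854  0.1335] open 0.0391 F [ 0.2 -0.1  4.6]
open t 9.1 [ 0.5687 -0.2847  0.1318] open 0.0851 F [-0.7  0.1 -0.2]
at t 13.1 [0.6006 0.051  0.0946] open 0.0851 F [0.1 0.5 0.9]
gripped t 13.5 [0.6016 0.0511 0.0957] open 0.0569 F [-0.7  0.1  2.7]
lifted t 14.8 [0.6003 0.051  0.204 ] open 0.0571 F [-0.3 -0.1 -3.5]
above t 17.6 [ 0.4533 -0.3109  0.1177] open 0.0567 F [-0.4 -0.5 -3.9]
down hit=True t 18.2 [ 0.4528 -0.3107  0.1056] open 0.0571 F [ 0.7 -0.1  5.2]
open t 18.6 [ 0.4514 -0.3098  0.1041] open 0.0848 F [0.2 0.5 0.7]
 t 21.6 [0.3505 0.0995 0.2998] open 0.0855 F [-0. -0.  0.]
```

View pics/v2.png

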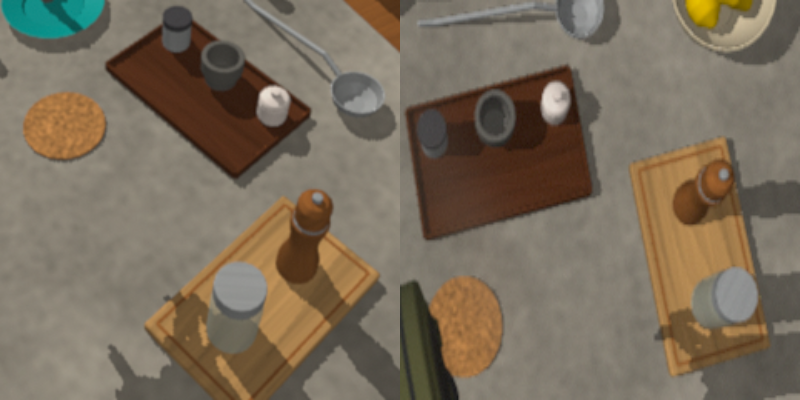

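The jar (side px ~333,360) and the mill (~375,310) both stand on the board, and the mortar, tin and salt pot are undisturbed. The mortar's rim is now visible at side px ~(324,196), so I'll check it against the second view. Then I'll pick it up and place it on the mat.

Run:
```python
from h import *
a,b=(180+(222+.5)*.65-.5,160+(55+.5)*.65-.5),(235+95.5*.6-.5,110+(116.5)*.45-.5)
m=tri(b,a);print("mortar rim tri",m.round(4),onz("side",a,.06).round(4),onz("top",b,.06).round(4))
assert np.linalg.norm(onz("side",a,.06)-MORT)<.01
pick(MORT,.008+.037,50,up=.09,zhi=.2)
place(MAT,.005+.037,.116,zhi=.2)
arm.move_ptp([.35,-.12,.3],[180,0,YAW])
snap("c")
a,b=[cv2.imread(f"pics/{n}_c.png") for n in("side","top")]
cv2.imwrite("pics/v3.png",np.hstack([cv2.resize(a[110:310,150:400],(400,320)),cv2.resize(b[130:290,160:360],(400,320))]))
st()
```

```text
mortar rim tri [0.6689 0.0216 0.0624] [0.6703 0.0232] [0.6697 0.0215]
at t 24.5 [0.667  0.0209 0.0254] open 0.0849 F [ 0.3 -0.3 -0.4]
gripped t 24.9 [0.6698 0.0212 0.0276] open 0.0636 F [2.8 0.8 4.4]
lifted t 26.0 [0.6669 0.021  0.1153] open 0.0633 F [-0.   0.  -4.9]
above t 28.1 [0.4309 0.0705 0.0353] open 0.0634 F [-0.4 -1.  -4.6]
down hit=True t 28.6 [0.4302 0.0705 0.0246] open 0.0634 F [-0.2  0.6  4.5]
open t 29.0 [0.4286 0.0703 0.0237] open 0.0852 F [ 0.2 -0.8 -0.1]
 t 31.4 [ 0.3501 -0.1191  0.2989] open 0.0850 F [ 0.3  0.1 -0.7]
```

View pics/v3.png

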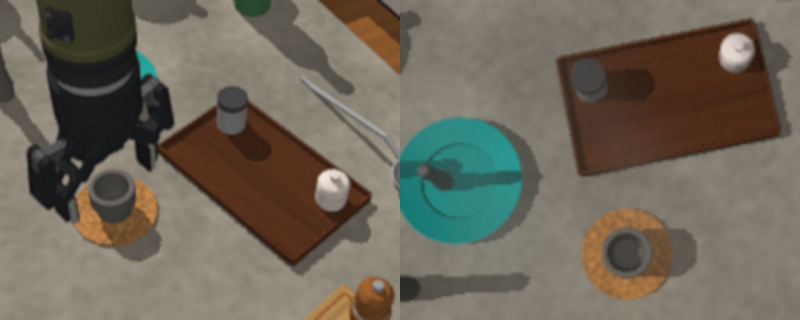

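The mortar stands in the middle of the mat (right panel ~627,252). The gripper is open beside it in mid-air and touches nothing. Next I'll do the pestle, checking the grasp on the way.

Run:
```python
from h import *
m=onz("top",(273.25,255.75),.057);print("mortar",m.round(4),"mat",MAT)
pick(PEST,.006+.085,25,up=.11,opening=.05)
snap("d")
a,b=[cv2.imread(f"pics/{n}_d.png") for n in("side","top")]
cv2.imwrite("pics/v4.png",np.hstack([cv2.resize(a[60:260,130:330],(400,400)),cv2.resize(b[150:300,140:290],(400,400))]))
```

```text
mortar [0.429  0.0693] mat [0.43   0.0705]
at t 35.0 [0.5251 0.3098 0.0715] open 0.0500 F [-0.5  0.6 -0.3]
gripped t 35.4 [0.5258 0.3101 0.0723] open 0.0171 F [ 1.2 -0.3  0.6]
lifted t 36.7 [0.5249 0.3097 0.1811] open 0.0171 F [-0.1 -0.6 -1.2]
```

View pics/v4.png

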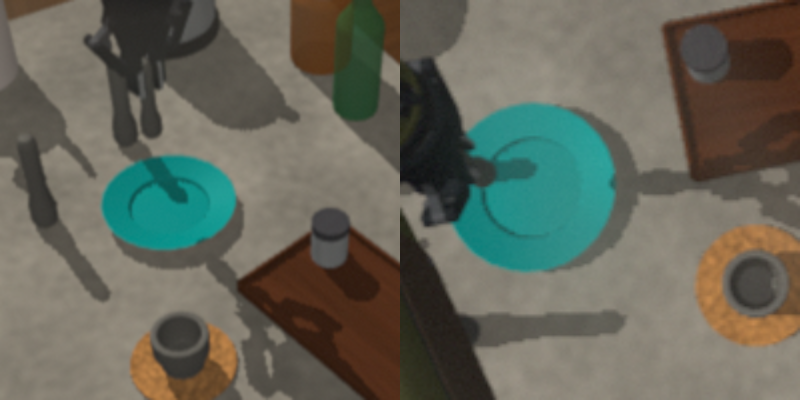

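The pestle is held upright, with its head visible at side px (205,122) and top px (171,214). I'll check the head's offset, then lower it into the bowl.

Run:
```python
from h import *
h=tri((170.75,214.5),(205,122.5));print("head",h.round(4),"tcp xy",PEST)
xy=MAT-[.0005,.0007]
off=np.clip(h[:2]-PEST,-.004,.004)*0.5
xy=xy-off;print("target",xy.round(4))
lin(xy,.175,.2);lin(xy,.085+.04,.12);hit=lin(xy,.085-.004,.03,2.);st("down %s"%hit)
command_gripper(.085);st("open");lin(xy,.12,.06);lin(xy,.26,.2)
arm.move_ptp([.40,-.15,.3],[180,0,YAW])
snap("e")
a,b=[cv2.imread(f"pics/{n}_e.png") for n in("side","top")]
cv2.imwrite("pics/v5.png",np.hstack([cv2.resize(a[140:340,150:350],(400,400)),cv2.resize(b[150:300,200:350],(400,400))]))
st()
```

```text
head [0.5222 0.3078 0.1308] tcp xy [0.5255 0.31  ]
target [0.4311 0.0709]
down True t 40.0 [0.4312 0.0709 0.0852] open 0.0175 F [ 0.6 -0.6  3.9]
open t 40.7 [0.43   0.0707 0.0844] open 0.0852 F [-0.6 -0.5  0.5]
 t 43.3 [ 0.4001 -0.1488  0.2994] open 0.0851 F [-0.2  0.6  0.1]
```

View pics/v5.png

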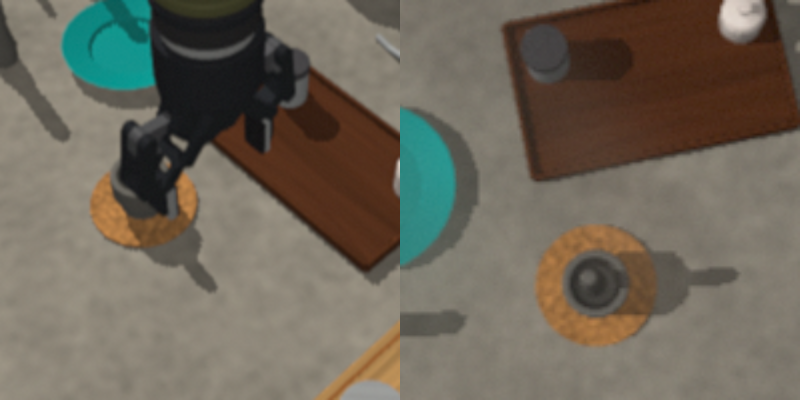

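The pestle stands nearly upright in the bowl (right panel ~592,282). Next I'll return the jar and then the mill.

Run:
```python
from h import *
pick(BJAR,.018+.106,40)
place(JAR,.008+.106,.214)
pick(BMILL,.018+.134,40)
place(MILL,.008+.134,.242,zhi=.28)
arm.move_ptp([.30,-.25,.3],[180,0,YAW])
snap("f")
T=cv2.imread("pics/top_f.png");T0=cv2.imread("pics/top0.png");S=cv2.imread("pics/side_f.png")
cv2.imwrite("pics/v6.png",np.hstack([cv2.resize(x[130:300,235:355],(266,378)) for x in(T0,T)]+[cv2.resize(S[160:290,190:390],(266*2-264,174)).repeat(1,0) if 0 else cv2.resize(S[150:300,190:296+0],(266,378))]))
cv2.imwrite("pics/v7.png",np.vstack([cv2.resize(x[160:280,190:390],(500,300)) for x in(cv2.imread("pics/side0.png"),S)]))
st()
```

```text
at t 45.5 [ 0.4523 -0.3105  0.1045] open 0.0851 F [-0.5  0.5  0.4]
gripped t 45.9 [ 0.4532 -0.3109  0.1056] open 0.0569 F [-0.3  0.   3.1]
lifted t 47.2 [ 0.4521 -0.3103  0.2141] open 0.0571 F [-0.5  1.5 -3.4]
above t 50.2 [0.6018 0.0509 0.1079] open 0.0569 F [-0.9 -0.3 -3.3]
down hit=True t 50.8 [0.601  0.051  0.0955] open 0.0569 F [ 0.5 -0.2  5.1]
open t 51.2 [0.5994 0.0509 0.0938] open 0.0849 F [-0.   0.2  0.6]
at t 55.2 [ 0.5696 -0.2853  0.1326] open 0.0848 F [-0.8  0.6 -0.1]
gripped t 55.7 [ 0.5705 -0.2855  0.1336] open 0.0393 F [1.4 0.6 1.8]
lifted t 57.0 [ 0.5694 -0.2851  0.242 ] open 0.0390 F [-0.2  0.3 -3.3]
above t 59.3 [ 0.6188 -0.0318  0.136 ] open 0.0393 F [ 0.1  0.3 -2.4]
down hit=True t 59.9 [ 0.6181 -0.0315  0.1235] open 0.0392 F [0.3 1.3 4.8]
open t 60.4 [ 0.6166 -0.0314  0.1219] open 0.0849 F [-0.5 -0.5 -0.9]
 t 63.3 [ 0.301  -0.25    0.2999] open 0.0850 F [ 0.2 -0.8 -0.7]
```

View pics/v6.png

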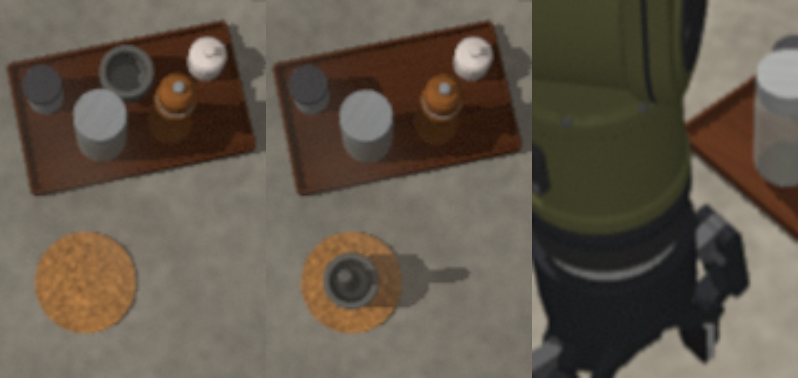

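View pics/v7.png

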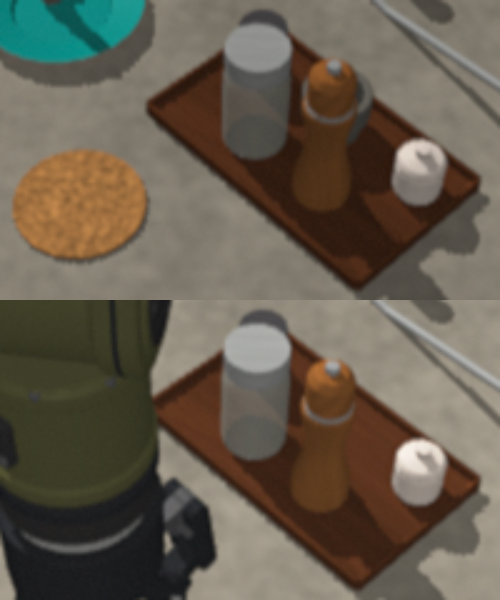

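Before and after, the jar, mill, salt pot and tin sit at the same pixels to within about 1 px (~2.5 mm). The mortar is centred on the mat with the pestle in it, and the gripper is clear of everything.

```bash
python3 -c "
from h import *
arm.job_done();st()"
```

```text
the job is handed in; nothing more can be done
the job is handed in; nothing more can be done
```

The job is done and handed in at about 63 s on the robot's clock, well under the 128 s limit; the rig gives no verdict.

- **What I did:** I stood the mill and then the jar aside on the board, and only then lifted the mortar onto the cork mat. I stood the pestle from the plate in the mortar; it was the shortest of the three look-alikes. Then I put the jar and the mill back on the tray.
- **Mortar:** its measured position after placing was about 1.5 mm from the mat's centre. The limit is 15 mm.
- **Pestle:** the top view shows it nearly upright in the bowl. I didn't measure its tilt, because the arm blocked the side view.
- **Jar, mill, salt pot and tin:** all look upright in both views. They appear within about 1 px (roughly 2.5 mm) of where they started.
- **Handling:** every set-down stopped on light contact (no more than about 5 N). The gripper was open and clear of everything at the end. No check failed or disagreed.

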